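Open up the spice rack's ratchet stop

TASK

Make room for another jar in the wooden spice rack: press down the near end of the black rocker on top of the sliding jaw so that the ratchet lets go, push the jaw along its bar, away from the shakers and jar, fully home against the end of the bar, then press down the far end of the rocker so that the jaw is locked there. Only press and push with the fingertips: do not lift, tip or shift the shakers, the jars or anything else standing around.

Things in the scene. Friction and masses are not known exactly. Their poses are not given: they have to be found in the camera images.
- rack: Spice rack, fixed: wooden board 190 (x) x 390 (y) mm, top at 16 mm. Origin: centre of its underside, on the worktop. x points away from the robot, y along the bar to the fixed cheek at the left end (inner face y=180 mm, 105 mm high), z up; yaw -0.2 to 0.35. Steel bar 12 mm wide along y at x=-35 mm, top 41 mm up, a 49 mm high post at each end. Shakers and jar stand between cheek and jaw at x=50 mm.
- jaw (a joint): Position of the grey sliding jaw along the bar, m: 0 nearest the shakers (starts at about 0.010), 0.115 fully home at the right-hand end; it moves in the rack's -y direction as this grows. Released, it slides with about 2 N of friction and light damping (6 N per m/s) and stays where left; locked, it moves under 1 mm.
- jaw_push_face (a point): Point on the flat housing face toward the fixed cheek (rack +y), 50 mm up, at rack x=-67 mm; push here in rack -y. Open space before it. Housing: 74 mm (rack x) x 92 mm (along the bar), 17 to 75 mm up, centred at rack x=-55 mm. From the same face a cheek plate 10 mm thick, 101 mm high, reaches back (rack x -28 to 90 mm) next to the shakers.
- rocker (a joint): Angle of the black rocker on the jaw, rad: 0 = locked (far end down), 0.34 = released (near end down). It snaps over: past the middle (0.17) it springs to that end and stays there. Pressing it over takes about 2 to 5 N near its end. It starts locked. Its pawl locks into the gaps of the toothed bar (7 mm apart, one of them with the jaw fully home).
- release_end (a point): Top of the rocker's near end (ribbed, toward the robot, rack -x), 32 mm from the pivot, which runs along the bar above the housing's centre, 85 mm up. Press straight down to release: it sinks 11 mm, from about 98 to 87 mm above the worktop. Rocker: 80 mm (rack x) x 50 mm (along the bar), 7 mm thick; it travels with the jaw.
- lock_end (a point): Top of the rocker's far end (away from the robot, rack +x, nearer the shakers), 32 mm from the pivot. Press straight down to lock: it sinks from about 98 mm (released) to 87 mm (locked) above the worktop.
- shaker_1: Salt shaker, clear with a grey domed top, 44 mm across, 90 mm tall, standing loose in the rack next to the fixed cheek. Origin: centre of its underside, on the board.
- rack_jar: Small white spice jar, 47 mm across, 98 mm tall, standing loose in the rack in the middle of the row. Origin: centre of its underside.
- shaker_2: Second such salt shaker, standing loose in the rack, next to the jaw. Origin: centre of its underside.
- spare_jar: A second such spice jar, standing loose on the worktop to the right of the rack; a bystander. Origin: centre of its underside.
- coaster_b: Square green coaster, 98 x 98 x 6 mm, lying to the right, nearer the robot; a loose bystander. Origin: centre of its underside.
- coaster_a: Square green coaster, 98 x 98 x 6 mm, lying at the left front; a bystander. Origin: centre of its underside.
Not all that is in view belongs to the job. What is shaped like the shaker_2 but blue is not meant. What is shaped like the shaker_1 but yellow is not meant.

How it is judged (in metres and radians):
On the way, in this order (a step that is already met when the one before it is completed fails the run):
1. the rocker's near end is pressed down (released) with the jaw still about where it was (value of joint rocker above 0.28 rad and distance of jaw_push_face from where it was at the start of the episode below 0.015 m), for 0.1 s.
2. the released jaw is pushed fully home at the end of the bar (within 6 mm) (value of joint jaw above 0.109 m and value of joint rocker above 0.28 rad), for 0.2 s.
At the end, for the whole second after the job is handed in: The jaw stays within 6 mm of the end of its travel, the rocker is back over to locked (within 0.06 rad, far end down), and the shakers, jars and coasters stand within 20 mm of where they were, not tipped (value of joint jaw above 0.109 m and value of joint rocker below 0.06 rad and not (distance of shaker_1 from where it was at the start of the episode above 0.02 m or angle between shaker_1's own z axis and vertical above 0.25 rad) and not (distance of rack_jar from where it was at the start of the episode above 0.02 m or angle between rack_jar's own z axis and vertical above 0.25 rad) and not (distance of shaker_2 from where it was at the start of the episode above 0.02 m or angle between shaker_2's own z axis and vertical above 0.25 rad) and not (distance of spare_jar from where it was at the start of the episode above 0.02 m or angle between spare_jar's own z axis and vertical above 0.25 rad) and not (distance of coaster_a from where it was at the start of the episode above 0.02 m or angle between coaster_a's own z axis and vertical above 0.25 rad) and not (distance of coaster_b from where it was at the start of the episode above 0.02 m or angle between coaster_b's own z axis and vertical above 0.25 rad)); the robot touches nothing.
It fails at once if a shaker or the jar in the rack is shifted by more than 20 mm, lifted or tipped (distance of any of shaker_1, rack_jar, shaker_2 from where it was at the start of the episode above 0.02 m or angle between any of shaker_1, rack_jar, shaker_2's own z axis and vertical above 0.25 rad).
It fails at once if a thing standing around the rack is shifted by more than 20 mm, lifted or tipped (distance of any of spare_jar, coaster_a, coaster_b from where it was at the start of the episode above 0.02 m or angle between any of spare_jar, coaster_a, coaster_b's own z axis and vertical above 0.25 rad).
It fails at once if a shaker or the jar in the rack is pressed hard with the fingers (over 8 N) (contact force between the fingers and shaker_1 above 8 N or contact force between the fingers and rack_jar above 8 N or contact force between the fingers and shaker_2 above 8 N).
It also fails if it takes over 40 s, if anything falls off the work surface, if the arm or the gripper's body presses on something with over 40 N, if the wrist force passes 120 N, or if a joint passes its speed limit or range.

ROBOT

A 6-joint arm with a two-finger parallel gripper is mounted at the origin on a cart in front of the work surface, level with it; the furniture and walls round the work are solid. World frame = base frame: x ahead of the robot, y to its left, z up, the work surface at z = 0. Lengths are in mm, angles in rad, forces in N, time in s.
With the tool pointing down it reaches from about 350 to 975 mm from the base axis. Payload 7.1 kg.
Tool frame: the origin (TCP) lies on the centre line of the jaws, within the pads' length; the fingertips stand 25 mm ahead of it and the grasp point (between the pads) lies 6 mm ahead of it (ctrl.nose_length is the distance from the TCP to the fingertips, in mm); x points along the fingers, y is the direction in which the jaws open and shut, and the axes are right-handed (so a half turn about x gives the same grasp; the last joint's range is limited). The gripper opens to 88 mm and grips with 3 to 60 N. Pads are 20 mm wide; open, the fingers measure 115 mm over their backs; the gripper's body (75 mm by 178 mm) begins 61 mm behind the grasp point.
Start: joints at [1.272, 0.423, 1.63, -0, 1.089, -0.019], TCP at [172.571, 600.687, 247.675] pointing down, gripper open.
Joint ranges: [-3, 3], [-0.9, 2.11], [0.09, 2.58], [-1.31, 4.45], [0.11, 2.69], [-2.54, 2.54]. Speed limits (rad/s): [2.39, 2.39, 3.01, 3.14, 3.14, 3.14].

INTERFACE

Orientations are given as a rotation vector (axis times angle).
In Python, from workcell import ctrl gives the robot as it stands.
- The arm moves only by the tool arm_command, never from a script. Its argument "deltas" is a list of rows, each a list of 4 numbers: the shift along the tool's x, y, z in m, then the turn about the tool's x in rad. In form: [[tx, ty, tz, yaw], ...]. A call has 1 to 10 rows; each row shifts and turns the pose as measured when the row begins, along the tool's axes as they then stand; what a row does not reach is not made up. A row lasts 1/10 s, in which the tool goes at most 50 mm and 8.59 degrees, less where a joint would pass 70% of its speed; a pose out of reach is approached as far as the arm can. A call is refused whole if a number of a shift passes 0.05 or a number of a turn 0.15, either way. A call with a gripper value outside its range is refused whole. "hand" is the finger opening in m, from 0 to 0.0878, set as the call begins (left out, the last holds). The fingers move at their own pace and stop on an object; the grip force is fixed at half the most. Time passes only in rows, so rows that do not move let the fingers close. It gives the time, the measured TCP pose, the force and the opening at its end, in the units of the state.
- ctrl.get_obs(): the state, without advancing time (a new reading comes with each control period).
- ctrl.get_image(name): name is "scene" or "side" or "wrist"; returns the picture (480x640x3 uint8, red, green, blue); there is no depth.
- ctrl.get_calibration(name): a dict with "fx", "fy", "cx", "cy" (pixels), "R" (3x3) and "t" (3): a world point X has camera coordinates R X + t. Camera axes: x right, y down, z forward; pixel columns grow to the right and rows downward; lengths in mm; the calibration is good to about 2 mm. A picture is of the moment at which its call begins: read the wrist's pose just before it. get_calibration takes no time and is no camera call; for the wrist camera it gives the pose at the moment of the call.
- ctrl.close_job(): hands the job in, once; it reports no verdict.
The state is a dict: "t": time; "qpos": joint angles; "qvel": joint speeds; "joint_torque": joint torques, N m; "ee_pos": TCP position; "orientation": TCP orientation; "ft_force": force on the tool from outside, world axes, zero at the start; "moment": the same for the moment, N m; "width": finger opening in mm.
Only numpy, scipy, OpenCV 4.12 (cv2) and the standard library are available. Lean on these libraries where they do the work, as an engineer would, in place of code of your own. Each camera call takes 0.05 s, during which the arm holds its last target.

## Working session

There is one attempt and no reset: what is moved stays moved. The work goes in short steps, Python scripts to look and compute and a tool call to move; the robot and the scene stay as the last step left them, time stands still between calls to the robot, and variables do not carry over. Pictures are saved under pics/ and viewed, and the job is handed in when it is done.

Besides the shell and the picture viewer there is one more tool, called after "Emit:" by a JSON object that holds its "api" and its "payload". arm_command: Moves the arm, as the interface text tells. Its arguments: {"type":"object","properties":{"deltas":{"type":"array","items":{"type":"array","items":{"type":"number"}}},"hand":{"type":"number"}},"required":["deltas"]}

```bash
ls; mkdir -p pics
python3 - <<'E'
from workcell import ctrl
import cv2,numpy as np
for n in ["scene","side"]:
    im=ctrl.get_image(n); cv2.imwrite(f"pics/{n}0.png",im[:,:,::-1])
    c=ctrl.get_calibration(n); print(n,c)
o=ctrl.get_obs(); print(o['t'],o['ee_pos'],o['orientation'],o['width'],ctrl.nose_length)
from scipy.spatial.transform import Rotation as R
print(R.from_rotvec(o['orientation']).as_matrix().round(3))
E
```

```text
pics
scene {'fx': 438.64343612800917, 'fy': 438.64343612800917, 'cx': 315.86961461662736, 'cy': 236.8718353158017, 'R': array([[ 0.70671004, -0.70738041, -0.01318617],
       [-0.53487383, -0.52198171, -0.66441333],
       [ 0.46311004,  0.47660051, -0.74724899]]), 't': array([-376.37406756,  362.96066788,  817.94179829])}
side {'fx': 525.2614957973796, 'fy': 525.2614957973796, 'cx': 315.9457092901516, 'cy': 244.45724009960963, 'R': array([[ 0.9790711 , -0.2031822 ,  0.01169522],
       [-0.09999429, -0.53030057, -0.84189218],
       [ 0.17725949,  0.82310285, -0.53951902]]), 't': array([-529.26152871,  111.3895201 , 1526.07112992])}
0.1 [172.436229   600.27387348 246.9875299 ] [ 0.21858713  1.5598387  -0.22067799] 87.8618286397862 25.0
[[-0.     0.276  0.961]
 [-0.001  0.961 -0.276]
 [-1.    -0.001 -0.   ]]
```

View pics/scene0.png

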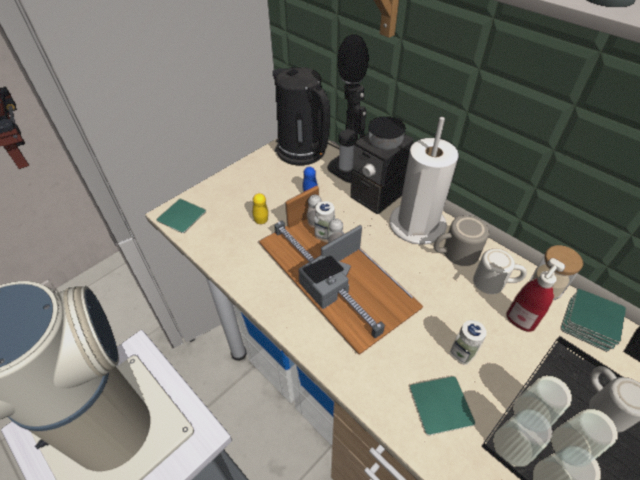

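View pics/side0.png

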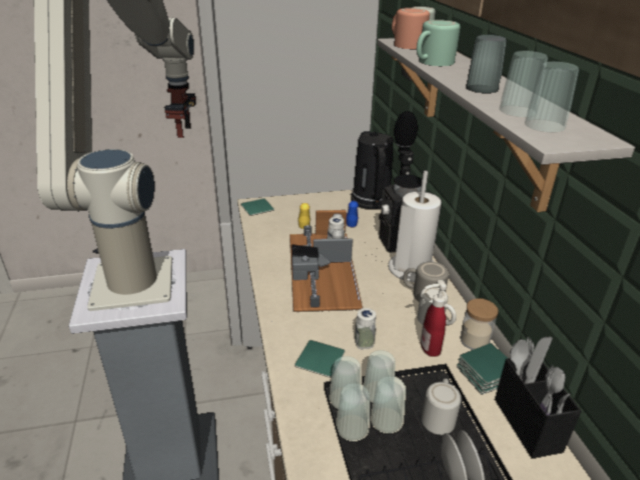

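The scene view shows the rack board around (340,275), with corners near (261,242), (360,347), (419,303). The jaw and its black rocker are near (325,270), and the home end post is near (376,327). The yellow (260,208) and blue (310,180) look-alikes are outside the rack. I'll zoom in next.

Run:
```python
import cv2,numpy as np
a=cv2.imread("pics/scene0.png")[180:355,245:430]; b=cv2.imread("pics/side0.png")[205:315,280:370]
cv2.imwrite("pics/crop0.png",cv2.resize(a,None,fx=4,fy=3.4*4/3.4*0.85,interpolation=cv2.INTER_CUBIC))
cv2.imwrite("pics/crop0.png",cv2.resize(a,None,fx=3.4,fy=3.4,interpolation=cv2.INTER_CUBIC))
cv2.imwrite("pics/crop1.png",cv2.resize(b,None,fx=5,fy=5,interpolation=cv2.INTER_CUBIC))
```

```text
(no output)
```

View pics/crop0.png

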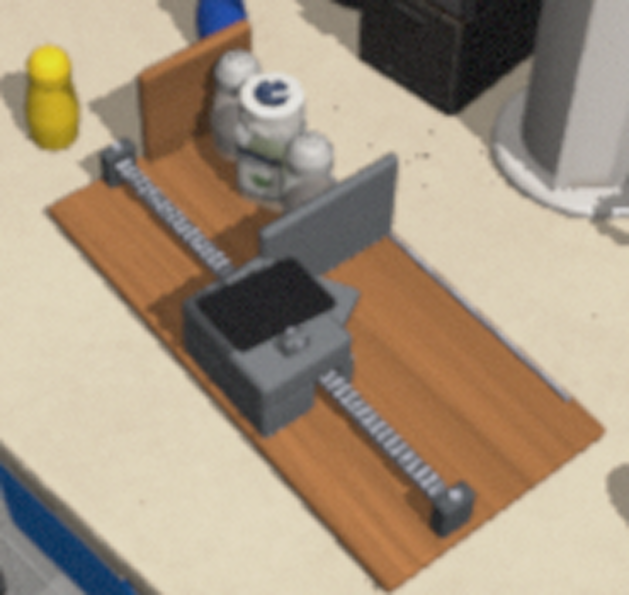

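View pics/crop1.png

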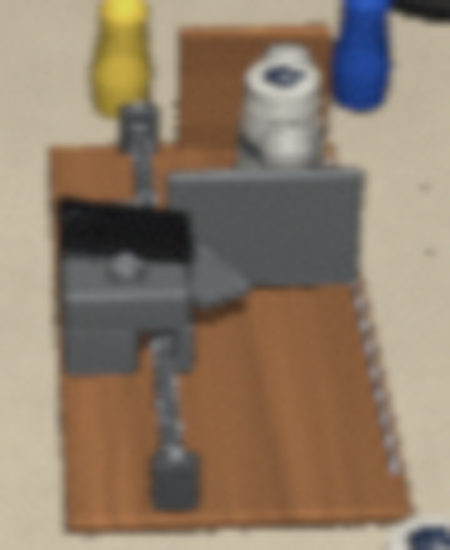

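Close crops confirm the choice: the black rocker on the grey housing (crop ~(265,305) → scene (323,270)), with its ribbed surface up. Now I'll work out the rack pose.

```bash
cat > h.py <<'E'
import numpy as np
from workcell import ctrl
def ray(n,u,v,z,c=None):
    c=c or ctrl.get_calibration(n); R=np.array(c['R']);t=np.array(c['t'])
    o=-R.T@t; d=R.T@np.array([(u-c['cx'])/c['fx'],(v-c['cy'])/c['fy'],1])
    return o+d*(z-o[2])/d[2]
def proj(n,X,c=None):
    c=c or ctrl.get_calibration(n); p=np.array(c['R'])@X+np.array(c['t']); return np.array([c['fx']*p[0]/p[2]+c['cx'],c['fy']*p[1]/p[2]+c['cy']])
E
python3 - <<'E'
from h import *
S=lambda u,v:(245+u/3.4,180+v/3.4); D=lambda u,v:(280+u/5,205+v/5)
P={}
for nm,n,p,z in [("NL",'scene',S(50,210),16),("NR",'scene',S(390,583),16),("FR",'scene',S(603,430),16),
 ("NL",'side',D(52,148),16),("NR",'side',D(67,518),16),("FR",'side',D(410,508),16),
 ("postL",'scene',S(119,150),49),("postR",'scene',S(455,495),49),("postL",'side',D(140,110),49),("postR",'side',D(175,460),49),
 ("rk NL",'scene',S(195,300),98-9),("rk FL",'scene',S(285,258),85),("rk FR",'scene',S(335,298),85),("rk NR",'scene',S(243,350),96),
 ]:
    print(nm,n,ray(n,*p,z).round(1))
a=[ray('scene',*S(*p),16) for p in [(50,210),(390,583),(603,430)]]
print(np.linalg.norm(a[0]-a[1]),np.linalg.norm(a[1]-a[2]))
b=[ray('side',*D(*p),16) for p in [(52,148),(67,518),(410,508)]]
print(np.linalg.norm(b[0]-b[1]),np.linalg.norm(b[1]-b[2]))
for q in(a,b):
    d=q[0]-q[1]; print('yaw',np.arctan2(-d[0],d[1]), 'ctr',(q[0]+q[2])/2); d=q[2]-q[1]; print(np.arctan2(d[1],d[0]))
E
```

```text
NL scene [486.2 153.2  16. ]
NR scene [ 436.6 -223.6   16. ]
FR scene [ 615.4 -250.9   16. ]
NL side [486.4 154.2  16. ]
NR side [ 432.5 -221.9   16. ]
FR side [ 616.1 -248.7   16. ]
postL scene [543.6 137.1  49. ]
postR scene [ 493.7 -223.1   49. ]
postL side [542.  137.1  49. ]
postR side [ 490.8 -224.7   49. ]
rk NL scene [466.2 -26.4  89. ]
rk FL scene [533.8 -41.4  85. ]
rk FR scene [532.4 -87.3  85. ]
rk NR scene [456.5 -79.6  96. ]
380.06226895501925 180.92963094565292
379.9383693724727 185.5953453515873
yaw -0.13094314646742716 ctr [550.79188159 -48.8483911   16.        ]
-0.1514786601589006
yaw -0.14250977177063234 ctr [551.25680151 -47.28764774  16.        ]
-0.14506953298054703
```

Both views agree: rack yaw ≈ -0.14, board centre ≈ (551,-48). The rocker centre falls at rack (-52,-18), against an expected x of -55. I'll close the fingers and align first.

Emit:
{"api": "arm_command", "payload": {"deltas": [[0,0,0,-0.07],[0,0,0,-0.07]], "hand": 0}}

```text
t: 0.3
ee_pos: [172.3, 599.7, 246.0]
orientation: [0.104, 1.569, -0.109]
ft_force: [0.3, -0.8, 0.2]
width: 75.1
```

```bash
cat >> h.py <<'E'
from scipy.spatial.transform import Rotation as Ro
YAW=-0.14; C=np.array([551,-48,0.])
def rk(x,y,z): c,s=np.cos(YAW),np.sin(YAW); return C+np.array([c*x-s*y,s*x+c*y,z])
def torack(X): 
    c,s=np.cos(YAW),np.sin(YAW); d=np.asarray(X)-C; return np.array([c*d[0]+s*d[1],-s*d[0]+c*d[1],d[2]])
def st(tip=None):
    o=ctrl.get_obs(); M=Ro.from_rotvec(o['orientation']).as_matrix()
    print('t',o['t'],'tcp',o['ee_pos'].round(1),'tip rack',torack(o['ee_pos']+M[:,0]*25).round(1),'F',np.round(o['ft_force'],1),'w',round(o['width'],1),'toolY',M[:,1].round(3))
    if tip is not None: print('delta tool m',(M.T@(np.asarray(tip)-M[:,0]*25-o['ee_pos'])/1000).round(4))
E
python3 -c "
from h import *
st(rk(-87,-18.5,180))"
```

```text
t 0.3 tcp [172.3 599.7 246. ] tip rack [-465.4  588.4  221. ] F [ 0.3 -0.8  0.2] w 75.1 toolY [ 0.136  0.991 -0.003]
delta tool m [ 0.0428 -0.6082  0.3761]
```

Emit:
{"api": "arm_command", "payload": {"deltas": [[0,-0.038,0.0235,0],[0,-0.038,0.0235,0],[0,-0.038,0.0235,0],[0,-0.038,0.0235,0],[0,-0.038,0.0235,0],[0,-0.038,0.0235,0],[0,-0.038,0.0235,0],[0,-0.038,0.0235,0]], "hand": 0}}

```text
t: 1.1
ee_pos: [319.7, 265.6, 244.0]
orientation: [0.095, 1.57, -0.101]
ft_force: [0.8, 0.3, 0.4]
width: 11.5
```

```bash
python3 -c "
from h import *
st(rk(-87,-18.5,180))"
```

```text
t 1.1 tcp [319.7 265.6 244. ] tip rack [-272.8  278.2  219. ] F [0.8 0.3 0.4] w 11.5 toolY [ 0.124  0.992 -0.004]
delta tool m [ 0.04   -0.2994  0.1813]
```

Emit:
{"api": "arm_command", "payload": {"deltas": [[0,-0.04,0.024,0],[0,-0.04,0.024,0],[0,-0.04,0.024,0],[0,-0.04,0.024,0],[0,-0.035,0.022,0],[0,-0.03,0.018,0.01],[0,-0.025,0.015,0],[0,0,0,0]], "hand": 0}}

```text
t: 1.9
ee_pos: [441.7, -17.4, 245.0]
orientation: [0.106, 1.568, -0.113]
ft_force: [0.4, 0.1, 0.0]
width: 0.2
```

```bash
python3 -c "
from h import *
import cv2
st(rk(-87,-18.5,180))
c=ctrl.get_calibration('wrist')
im=ctrl.get_image('wrist'); cv2.imwrite('pics/w1.png',im[:,:,::-1])
np.save('w1.npy',c,allow_pickle=True)
cv2.imwrite('pics/s1.png',ctrl.get_image('scene')[:,:,::-1])
"
```

```text
t 1.9 tcp [441.7 -17.4 245. ] tip rack [-112.5   14.9  220. ] F [0.4 0.1 0. ] w 0.2 toolY [ 0.139  0.99  -0.004]
delta tool m [ 0.0401 -0.0333  0.0255]
```

View pics/w1.png

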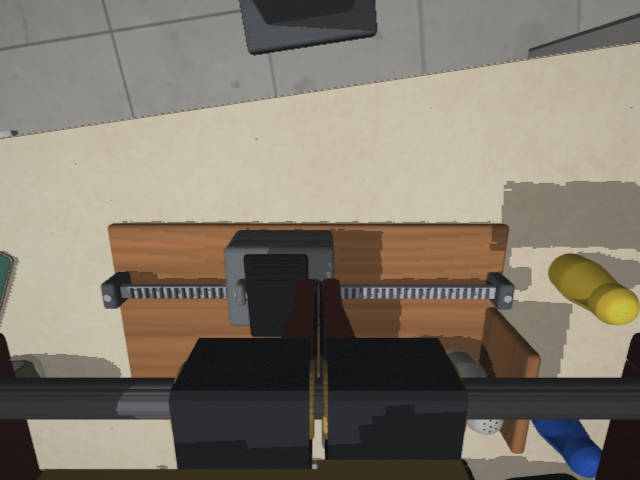

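View pics/s1.png

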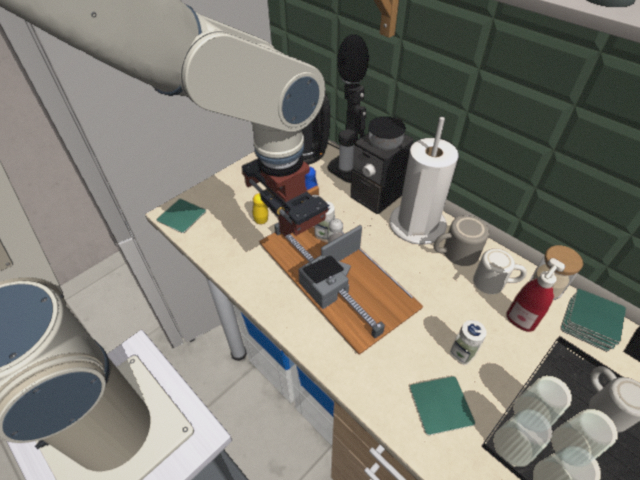

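The wrist view is aligned with the rack. The board's near edge runs from (110,224) to (508,226), and the rocker's near edge spans columns 246–308 at row 254. I'll use these to refine the pose.

```bash
python3 -c "
from h import *
c=np.load('w1.npy',allow_pickle=True).item()
for nm,u,v,z in [('NR',109,225,16),('NL',508,226,16),('postR',115,297,49),('postL',507,297,49),('rkNR',246,254,97),('rkNL',308,254,97),('houseface near R',235,235,75),('house near L',333,235,75),('houseR far',230,325,75)]:
    w=ray('wrist',u,v,z,c); print(nm,w.round(1),torack(w).round(1))
"
```

```text
NR [ 433.7 -221.4   16. ] [ -92.  -188.1   16. ]
NL [488.  158.3  16. ] [-91.2 195.5  16. ]
postR [ 495.  -216.8   49. ] [ -31.8 -175.    49. ]
postL [545.3 142.4  49. ] [-32.3 187.7  49. ]
rkNR [455.  -76.7  97. ] [-91.1 -41.8  97. ]
rkNL [461.6 -29.7  97. ] [-91.1   5.7  97. ]
houseface near R [444.7 -87.8  75. ] [-99.7 -54.2  75. ]
house near L [455.8  -8.9  75. ] [-99.7  25.5  75. ]
houseR far [ 524.7 -108.5   75. ] [-17.6 -63.6  75. ]
```

```bash
sed -i 's/C=np.array(\[551,-48,0.\])/C=np.array([554.2,-46.5,0.])/' h.py; python3 -c "
from h import *
st(rk(-86.5,-20.5,110))"
```

```text
t 2.0 tcp [440.2 -15.2 244.6] tip rack [-117.3   15.   219.6] F [-0.1  0.8  0.8] w 0.5 toolY [ 0.138  0.99  -0.004]
delta tool m [ 0.1097 -0.0351  0.0309]
```

Emit:
{"api": "arm_command", "payload": {"deltas": [[0.02,-0.012,0.01,0],[0.03,-0.012,0.01,0],[0.03,-0.012,0.012,0],[0.02,0,0,0],[0,0,0,0]], "hand": 0}}

```text
t: 2.5
ee_pos: [466.3, -50.5, 142.6]
orientation: [0.102, 1.568, -0.105]
ft_force: [-0.5, 0.4, 0.8]
width: 0.7
```

```bash
python3 -c "
from h import *
import cv2
st(rk(-86.5,-20.5,100))
im=ctrl.get_image('wrist'); cv2.imwrite('pics/w2.png',im[:,:,::-1])
cv2.imwrite('pics/s2.png',cv2.resize(ctrl.get_image('scene')[180:355,245:430,::-1],None,fx=3.4,fy=3.4))
"
```

```text
t 2.5 tcp [466.3 -50.5 142.6] tip rack [-86.5 -16.3 117.6] F [-0.5  0.4  0.8] w 0.7 toolY [ 0.131  0.991 -0.002]
delta tool m [ 0.0176 -0.0041 -0.    ]
```

View pics/w2.png

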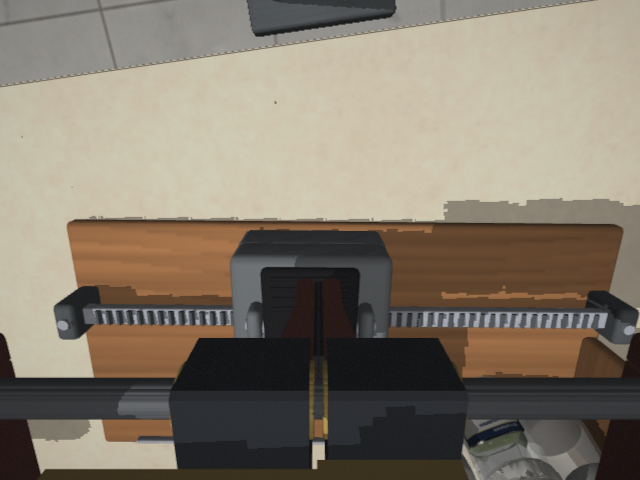

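View pics/s2.png

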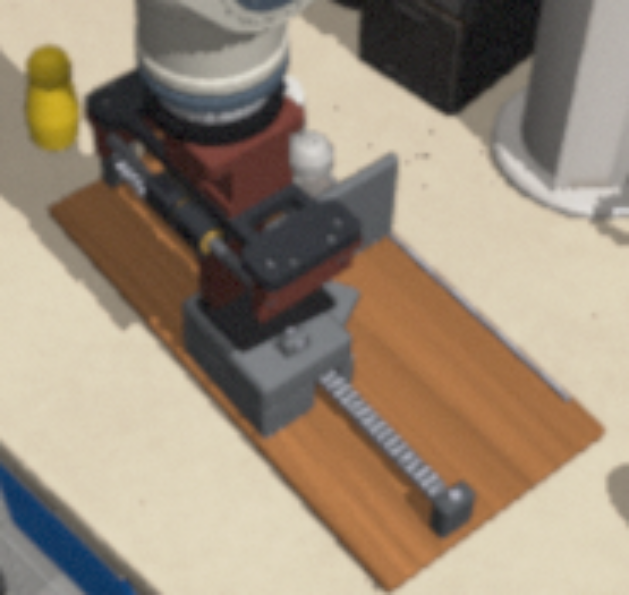

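The fingertips (col 318, row 280) stand over the ribbed near end of the rocker (cols 262–358, edge at row 268). I'll press now.

Emit:
{"api": "arm_command", "payload": {"deltas": [[0.012,-0.003,0,0],[0.008,0,0,0],[0.006,0,0,0],[0.006,0,0,0],[0.006,0,0,0]], "hand": 0}}

```text
t: 3.1
ee_pos: [469.1, -52.6, 111.4]
orientation: [0.099, 1.559, -0.103]
ft_force: [-32.8, 3.9, 122.8]
width: 0.5
```

```bash
python3 -c "
from h import *
st(rk(-86.5,-20.5,86))"
```

```text
t 3.1 tcp [469.1 -52.6 111.4] tip rack [-83.2 -17.9  86.4] F [-32.8   3.9 122.8] w 0.5 toolY [ 0.128  0.992 -0.002]
delta tool m [ 0.0004 -0.0025 -0.0034]
```

The press overshot the stop: the wrist read about 123 N. I'm backing off right away.

Emit:
{"api": "arm_command", "payload": {"deltas": [[-0.008,0,0,0],[-0.02,0,0,0],[-0.02,0,0,0],[0,0,0,0]], "hand": 0}}

```text
t: 3.5
ee_pos: [470.4, -52.7, 162.6]
orientation: [0.099, 1.554, -0.104]
ft_force: [0.2, -0.7, -0.1]
width: 0.4
```

```bash
python3 -c "
from h import *
import cv2
st(rk(-70.5,60,140))
im=ctrl.get_image('wrist'); cv2.imwrite('pics/w3.png',im[:,:,::-1])
cv2.imwrite('pics/s3.png',cv2.resize(ctrl.get_image('side')[205:315,280:370,::-1],None,fx=5,fy=5))
"
```

```text
t 3.5 tcp [470.4 -52.7 162.6] tip rack [-81.7 -17.9 137.6] F [ 0.2 -0.7 -0.1] w 0.4 toolY [ 0.129  0.992 -0.002]
delta tool m [-0.0024  0.0777  0.0121]
```

View pics/w3.png

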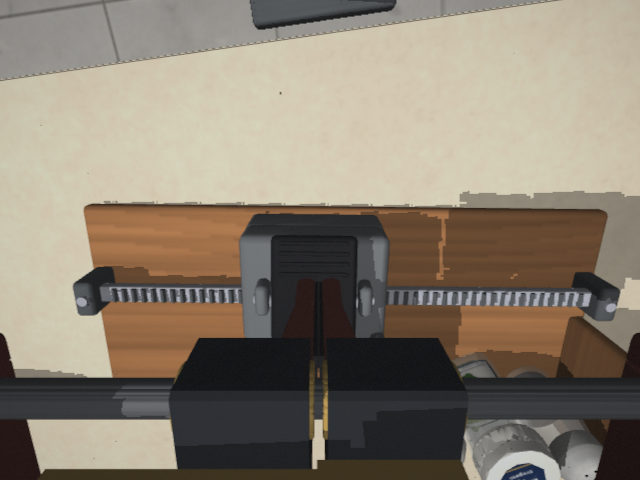

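View pics/s3.png

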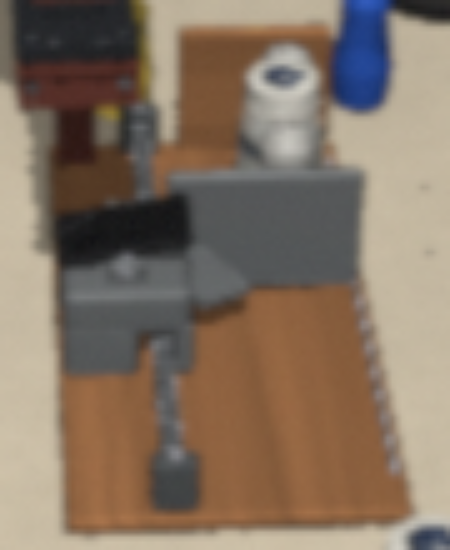

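The rocker has flipped: its near end is down (side crop, (60,240) lower than before) and the jaw hasn't moved. Next, in front of the push face.

Emit:
{"api": "arm_command", "payload": {"deltas": [[0,0.03,0.004,-0.01],[0,0.03,0.004,0],[0,0.018,0.004,0],[0,0,0,0],[0.03,0,0,0],[0.03,0,0,0],[0.02,0,0,0],[0,0,0,0]], "hand": 0}}

```text
t: 4.4
ee_pos: [487.9, 23.3, 70.5]
orientation: [0.091, 1.566, -0.097]
ft_force: [0.1, -0.6, -0.2]
width: 0.3
```

```bash
python3 -c "
from h import *
import cv2
st(rk(-68,26+13.5,46))
im=ctrl.get_image('wrist'); cv2.imwrite('pics/w4.png',im[:,:,::-1])
cv2.imwrite('pics/s4.png',cv2.resize(ctrl.get_image('side')[205:315,280:370,::-1],None,fx=5,fy=5))
"
```

```text
t 4.4 tcp [487.9  23.3  70.5] tip rack [-75.4  59.7  45.5] F [ 0.1 -0.6 -0.2] w 0.3 toolY [ 0.119  0.993 -0.004]
delta tool m [-0.0005 -0.0204  0.0069]
```

View pics/w4.png

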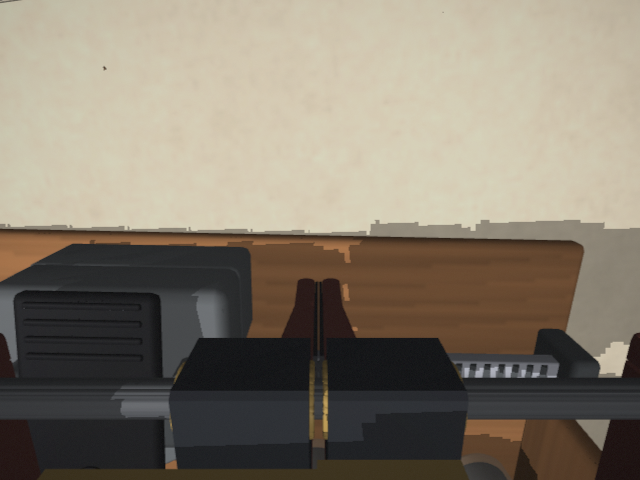

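View pics/s4.png

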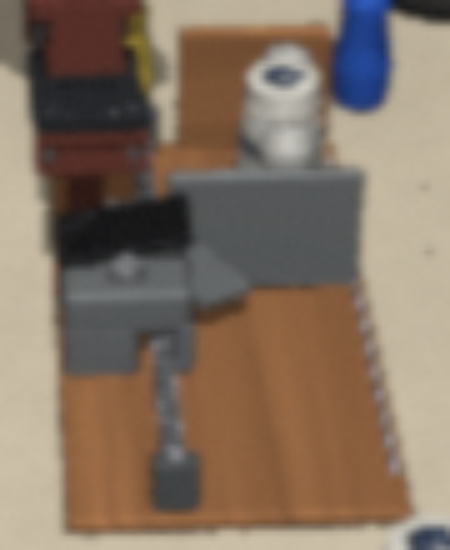

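The fingers (col 318) are in the open in front of the housing face (col 250), at about the right height. Pushing along the bar.

Emit:
{"api": "arm_command", "payload": {"deltas": [[0,0,0.007,0.02],[0,-0.01,0,0],[0,-0.012,0,0],[0,-0.012,0,0],[0,-0.012,0,0],[0,-0.012,0,0],[0,-0.012,0,0],[0,-0.012,0,0]], "hand": 0}}

```text
t: 5.3
ee_pos: [486.6, -65.4, 76.6]
orientation: [0.109, 1.555, -0.113]
ft_force: [0.9, 2.6, -1.6]
width: 0.3
```

```bash
python3 -c "
from h import *
st(rk(-68,26+13.5-105,46))
"
```

```text
t 5.3 tcp [486.6 -65.4  76.6] tip rack [-64.  -28.2  51.6] F [ 0.9  2.6 -1.6] w 0.3 toolY [ 0.141  0.99  -0.002]
delta tool m [ 0.0056 -0.0373 -0.004 ]
```

Emit:
{"api": "arm_command", "payload": {"deltas": [[0.002,-0.01,-0.002,0],[0.001,-0.01,-0.001,0],[0.001,-0.008,0,0],[0,-0.004,0,0],[0,-0.002,0,0]], "hand": 0}}

```text
t: 5.8
ee_pos: [478.9, -103.5, 72.9]
orientation: [0.111, 1.552, -0.115]
ft_force: [-0.4, 2.0, 0.8]
width: 0.1
```

```bash
python3 -c "
from h import *
st(rk(-68,26+13.5-105,46))
"
```

```text
t 5.8 tcp [ 478.9 -103.5   72.9] tip rack [-66.2 -67.   47.9] F [-0.4  2.   0.8] w 0.1 toolY [ 0.144  0.99  -0.002]
delta tool m [ 0.0019  0.0015 -0.0018]
```

Emit:
{"api": "arm_command", "payload": {"deltas": [[0,-0.002,0,0],[0,-0.002,0,0]], "hand": 0}}

```text
t: 6.0
ee_pos: [478.4, -107.3, 73.0]
orientation: [0.111, 1.552, -0.115]
ft_force: [3.9, 16.9, 3.3]
width: 0.2
```

Emit:
{"api": "arm_command", "payload": {"deltas": [[0,-0.001,0,0],[0,-0.001,0,0]], "hand": 0}}

```text
t: 6.2
ee_pos: [478.4, -107.2, 73.0]
orientation: [0.113, 1.552, -0.113]
ft_force: [2.9, 9.8, 2.1]
width: 0.4
```

The force jumped from 2 to 17 N and the tool stopped moving, so the jaw is against its stop. I'll back off, rise and look.

Emit:
{"api": "arm_command", "payload": {"deltas": [[0,0,0,0],[0,0.01,0,0],[0,0.01,0,0],[-0.03,0.005,0,0],[-0.03,0,0,0],[-0.03,0,0,0],[0,0,0,0]], "hand": 0}}

```text
t: 6.9
ee_pos: [478.8, -77.2, 163.8]
orientation: [0.111, 1.56, -0.111]
ft_force: [-0.1, -0.0, 0.9]
width: 0.6
```

```bash
python3 -c "
from h import *
import cv2
st(rk(-24,-20.5-105,112))
np.save('w5.npy',ctrl.get_calibration('wrist'),allow_pickle=True)
im=ctrl.get_image('wrist'); cv2.imwrite('pics/w5.png',im[:,:,::-1])
cv2.imwrite('pics/s5.png',cv2.resize(ctrl.get_image('side')[205:315,280:370,::-1],None,fx=5,fy=5))
"
```

```text
t 6.9 tcp [478.8 -77.2 163.8] tip rack [-70.1 -40.9 138.8] F [-0.1 -0.   0.9] w 0.6 toolY [0.141 0.99  0.001]
delta tool m [ 0.0271 -0.0845  0.046 ]
```

View pics/w5.png

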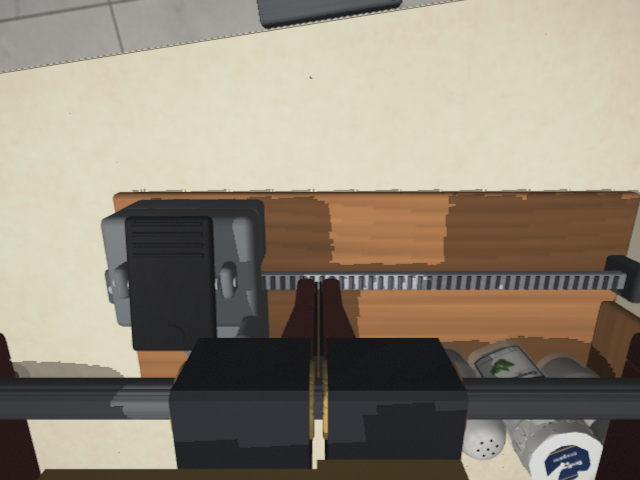

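View pics/s5.png

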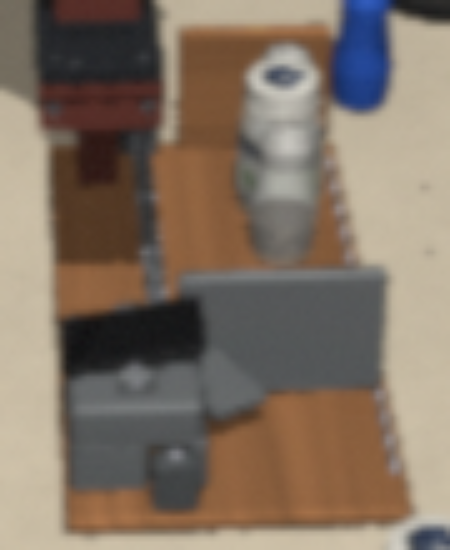

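The jaw is at the post (side crop (175,470)), and the shakers and jar are standing. The rocker is still released, at wrist cols 126–214, rows 217–350. Measuring it.

```bash
python3 -c "
from h import *
c=np.load('w5.npy',allow_pickle=True).item()
for u,v,z in [(126,217,87),(213,217,87),(133,350,98),(216,350,98)]:
    w=ray('wrist',u,v,z,c); print(torack(w).round(1))
"
```

```text
[ -95.6 -149.1   87. ]
[ -95.5 -100.6   87. ]
[ -17.5 -151.3   98. ]
[ -17.4 -102.3   98. ]
```

Emit:
{"api": "arm_command", "payload": {"deltas": [[0,-0.025,0.012,0],[0,-0.025,0.012,0],[0,-0.025,0.013,0],[0,-0.01,0.008,0],[0.01,0,0,0],[0.01,0,0,0],[0.005,0,0,0],[0,0,0,0]], "hand": 0}}

```text
t: 7.8
ee_pos: [503.6, -164.3, 124.1]
orientation: [0.113, 1.582, -0.105]
ft_force: [-0.4, 0.2, 0.8]
width: 0.7
```

```bash
python3 -c "
from h import *
st(rk(-24.5,-126,99))
"
```

```text
t 7.8 tcp [ 503.6 -164.3  124.1] tip rack [ -34.  -123.6   99.1] F [-0.4  0.2  0.8] w 0.7 toolY [0.138 0.99  0.004]
delta tool m [-0.     -0.0024  0.0095]
```

Emit:
{"api": "arm_command", "payload": {"deltas": [[-0.006,0,0,0],[0,-0.002,0.006,0],[0,0,0.004,0],[0,0,0,0]], "hand": 0}}

```text
t: 8.2
ee_pos: [514.2, -166.4, 131.0]
orientation: [0.111, 1.582, -0.103]
ft_force: [-0.7, -0.3, -0.2]
width: 0.8
```

```bash
python3 -c "
from h import *
import cv2
st(rk(-24.5,-126,88))
cv2.imwrite('pics/s6.png',cv2.resize(ctrl.get_image('side')[205:315,280:370,::-1],None,fx=5,fy=5))
"
```

```text
t 8.2 tcp [ 514.2 -166.4  131. ] tip rack [ -23.2 -124.2  106. ] F [-0.7 -0.3 -0.2] w 0.8 toolY [0.136 0.991 0.004]
delta tool m [ 0.018  -0.0019 -0.001 ]
```

View pics/s6.png

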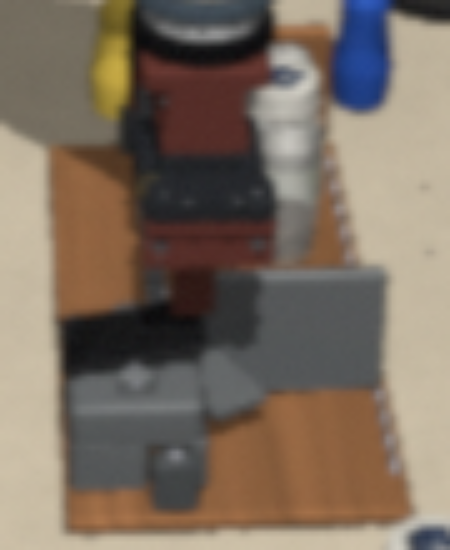

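The fingers are over the rocker's far end. Pressing in small steps, checking the force.

Emit:
{"api": "arm_command", "payload": {"deltas": [[0.004,0,0,0],[0.004,0,0,0],[0.003,0,0,0],[0.002,0,0,0]], "hand": 0}}

```text
t: 8.65
ee_pos: [515.0, -166.7, 118.0]
orientation: [0.111, 1.579, -0.104]
ft_force: [-0.4, 0.8, 0.9]
width: 0.5
```

Emit:
{"api": "arm_command", "payload": {"deltas": [[0.002,0,0,0],[0.0015,0,0,0]], "hand": 0}}

```text
t: 8.85
ee_pos: [514.3, -166.5, 113.6]
orientation: [0.111, 1.58, -0.104]
ft_force: [0.0, -0.8, 3.5]
width: 0.4
```

Emit:
{"api": "arm_command", "payload": {"deltas": [[0.001,0,0,0],[0.001,0,0,0]], "hand": 0}}

```text
t: 9.05
ee_pos: [514.5, -166.6, 113.0]
orientation: [0.111, 1.58, -0.104]
ft_force: [-3.9, 2.2, 18.0]
width: 0.4
```

Emit:
{"api": "arm_command", "payload": {"deltas": [[-0.015,0,0,0],[-0.03,0,0,0],[-0.03,0.02,-0.02,0],[-0.02,0.03,-0.03,0],[0,0.03,-0.03,0],[0,0.02,-0.03,0],[0,0,0,0]], "hand": 0}}

```text
t: 9.75
ee_pos: [416.0, -50.2, 212.5]
orientation: [0.114, 1.583, -0.105]
ft_force: [0.4, 0.4, -0.5]
width: 0.4
```

```bash
python3 -c "
from h import *
import cv2
st()
np.save('w7.npy',ctrl.get_calibration('wrist'),allow_pickle=True)
cv2.imwrite('pics/w7.png',ctrl.get_image('wrist')[:,:,::-1])
cv2.imwrite('pics/s7.png',cv2.resize(ctrl.get_image('side')[205:315,280:370,::-1],None,fx=5,fy=5))
cv2.imwrite('pics/c7.png',ctrl.get_image('scene')[:,:,::-1])
"
```

```text
t 9.75 tcp [416.  -50.2 212.5] tip rack [-136.7  -22.8  187.5] F [ 0.4  0.4 -0.5] w 0.4 toolY [0.139 0.99  0.005]
```

View pics/w7.png

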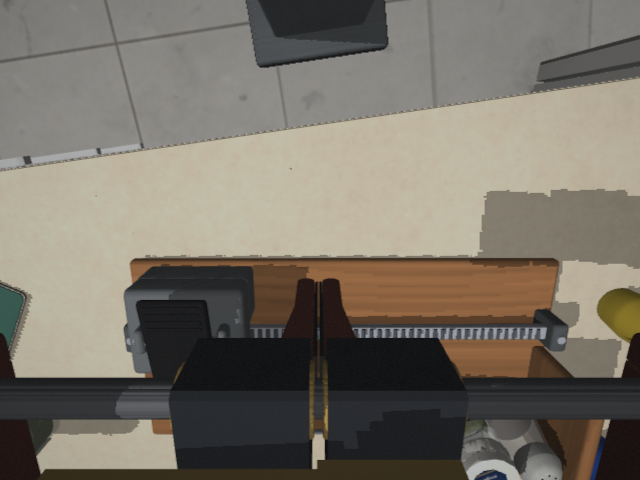

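View pics/s7.png

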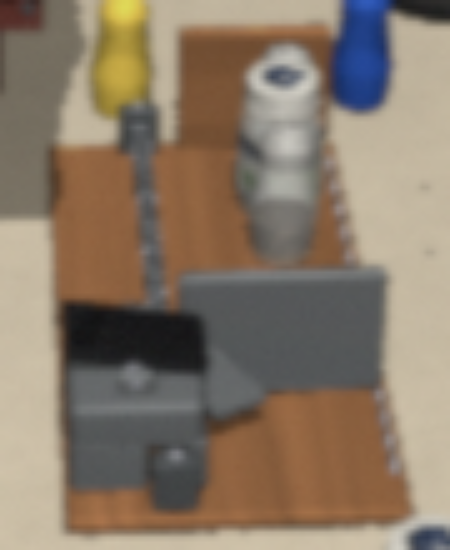

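View pics/c7.png

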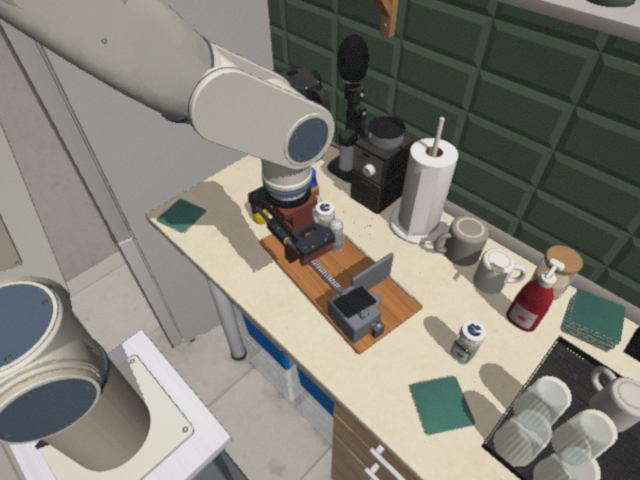

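The jaw is against the end post. The rocker slope matches the starting locked picture (near end up, (65,303)→(205,315)), and everything else stands where it was. Handing in.

```bash
python3 -c "
from h import *
print(ctrl.close_job()); st()"
```

```text
the job is handed in; nothing more can be done
None
the job is handed in; nothing more can be done
```

The jaw is home and locked, but my first press was too hard and may fail the run. When I pressed the near end to release the rocker, the last 6 mm step ran into the hard stop. The wrist force read 122.8 N vertically (about 127 N in total), over the 120 N limit. I backed off right away and kept the later moves gentler.

- **Release:** I pressed the rocker's near end with closed fingertips. Pictures showed it flipped to released and the jaw had not visibly moved.
- **Push:** I pushed the jaw about 105 mm along the bar at about 2 N. At the stop the force rose to 17 N and the tool stopped moving.
- **Lock:** I pressed the far end down with at most about 18 N, then withdrew.

The last pictures, at about 9.8 s, show the jaw at the end post and the rocker tilted as it was when locked at the start. The shakers, jars and coasters in view are upright and look unmoved, and the robot is clear with no contact force. I judged the lock and the bystanders by eye from the pictures, not from a measurement.

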